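Seat the relay and pass the module under the height gauge

ROBOT

A 6-joint arm with a two-finger parallel gripper is mounted at the origin on the work surface. World frame = base frame: x ahead of the robot, y to its left, z up, the work surface at z = 0. Lengths are in m, angles in rad, forces in N, time in s.
With the tool pointing down it reaches from about 0.35 to 0.95 m from the base axis. Payload 17.4 kg.
Tool frame: the origin (TCP) lies midway between the tips of the shut fingers; the grasp point (between the pads) lies 19 mm behind it (grip_point_offset is the z of the grasp point in the tool frame, in m); z points along the fingers, x is the direction in which the jaws open and shut, and the axes are right-handed (so a half turn about z gives the same grasp; the last joint's range is limited). The gripper opens to 93 mm and grips with 3 to 60 N. Pads are 15 mm wide; open, the fingers measure 128 mm over their backs; the gripper's body (75 mm by 188 mm) begins 65 mm behind the grasp point.
Start: joints at [-1.38, 0.116, 1.442, -0, 1.584, -0.038], TCP at [0.153, -0.657, 0.219] pointing down, gripper open.
Joint ranges: [-2.83, 2.83], [-0.83, 2.19], [0.07, 2.5], [-1.14, 4.28], [0.01, 3], [-2.97, 2.97]. Speed limits (rad/s): [1.89, 1.89, 2.22, 3.14, 3.14, 3.14].

INTERFACE

Orientations are given as a rotation vector (axis times angle).
In Python, from station import * gives the robot as it stands.
- The arm moves only by the tool apply_moves, never from a script. Its argument "moves" is a list of rows, each an object with "twist": the turn, a rotation vector about the tool's x, y, z in degrees, a list of three; "dp": the shift along the tool's x, y, z in cm, a list of three; "gripper": the closure, from 0 (fully open) to 1 (shut). A call has 1 to 5 rows; each row shifts and turns the pose as measured when the row begins, along the tool's axes as they then stand; what a row does not reach is not made up. A row lasts 1/12 s, in which the tool goes at most 41.7 mm and 7.16 degrees, less where a joint would pass 70% of its speed; a pose out of reach is approached as far as the arm can. A call with a gripper value outside its range is refused whole. The fingers move at their own pace and stop on an object; "grip_force" is the grip in N (left out, the last holds). Time passes only in rows, so rows that do not move let the fingers close. It gives the time, the measured TCP pose, the force and the opening at its end, in the units of the state.
- sense(): the state, without advancing time (a new reading comes with each control period).
- read_camera(name): name is "side" or "top"; returns a dict with "frame" (480x640x3 uint8, red, green, blue), "z_map" (480x640 float32, m along the optical axis (not along the pixel's ray), 0 where there is no reading), "intrinsics" (3x3 intrinsics, pixels), "camera_from_world" (4x4, takes a point from world to camera coordinates). Camera axes: x right, y up, looking along -z (the intrinsics and any distortion apply to the point x, -y, -z); pixel columns grow to the right and rows downward; lengths in m; the calibration is good to about 2 mm. A picture is of the moment at which its call begins.
- sign_off(): hands the job in, once; it reports no verdict.
The state is a dict: "time": time; "q": joint angles; "qvel": joint speeds; "joint_torque": joint torques, N m; "tcp_pos": TCP position; "orientation": TCP orientation; "wrist_force": force on the tool from outside, world axes, zero at the start; "ft_torque": the same for the moment, N m; "finger_gap": finger opening in m.
Only numpy, scipy, OpenCV 4.12 (cv2) and the standard library are available. Lean on these libraries where they do the work, as an engineer would, in place of code of your own. Each camera call takes 0.05 s, during which the arm holds its last target.

TASK

The relay of the module lying on the height gauge is not fully plugged in: press it straight down until it seats firmly, fully home in its socket. Then slide the module flat on the gauge plate, keeping it lightly against the guide rail, under the red bridge bar until its front rests against the stop screw, to show that it clears the height limit, and let go of it there. Never force anything against the bar, the rail or the stop, do not lean hard on the relay, and leave the other things on the bench alone.

Things in the scene. Friction and masses are not known exactly. Their poses are not given: they have to be found in the camera images.
- gauge: Go/no-go height gauge, fixed to the bench: a bare aluminium plate 310 x 136 x 8 mm. Origin: centre of the plate's underside, z up (plate top at z = +8). Its +x is the direction in which parts are passed through: entry at -x, bridge towards +x. In this frame (mm): entry edge of the plate x = -155; the lane runs along x.
- rail: Straight dark steel guide rail of the gauge, 280 mm long, 12 mm wide, only 7 mm tall above the plate. Its guiding face looks to the gauge's +y and lies at y = -45 mm in the gauge frame. This body's frame is parallel to the gauge's, its origin on the plate's top over the gauge's origin. More than 22 N on it is too much.
- stop: End stop: dark steel bracket, 14 x 44 x 30 mm, with a stop screw (12 mm thick, 16 mm above the plate, at y -17 mm) that sticks out of its face towards the entry (-x) by 3 to 19 mm; how far is set anew each time and not measured. Origin on the plate's top, in the plane of the bracket's face, 141 mm to +x of the gauge's origin; axes as the gauge's. More than 15 N on it is too much.
- bridge: Fixed bridge across the lane: two aluminium posts and a steel bar with a red top. Origin on the plate's top at the middle of the bar, 66 mm to +x of the gauge's origin; axes as the gauge's. Bar along y, 16 mm wide in x, underside 68 mm and top 82 mm above the plate (screw heads over the posts to 90). Posts' inner faces at y -49 and +49 mm. More than 8 N on it is too much.
- module: Relay module, loose on the gauge plate before the bridge, front (+x) towards it: plain green plastic carrier 140 (x) x 56 (y) x 28 mm tall, sides free to grip, 0.3 to 0.5 kg. Origin: centre of its underside. On top: grey terminals at x -65 to -51 up to z 41, blue capacitor at x -26 up to z 48, relay at x +40. Against the rail its origin is at y -17 mm in the gauge frame; the screw meets its front.
- relay: Orange plug-in relay, 28 (x) x 22 (y) x 28 mm tall, in the module's socket, sliding only up and down. Origin: centre of its underside, 38 mm above the module's underside when home; flat top 28 mm above it. Starts 3 to 6.5 mm proud, slides down under about 8 N, then stops dead; a 12 to 20 N push seats it, over 24 N damages it. It stays where left. Home, its top is 2 mm below the bar.
- finished_module: An already checked module of the same kind, lying on the mat. Leave alone. Origin: centre of its underside.
- parts_tray: Small blue two-compartment tray, 110 x 85 x 28 mm, with a spare relay in it. Leave alone. Origin: centre of its underside.
- spare_relay: Spare orange relay in the tray. Leave alone. Origin: centre of its underside.
- cutters: Blue-handled side cutters, 130 mm long, lying on the mat. Leave alone. Origin: near the middle, at their underside.
- screwdriver: Red screwdriver, 160 mm, lying on the mat. Leave alone.
- solder_spool: Grey solder spool, 60 mm diameter, 40 mm tall, standing on the mat. Leave alone. Origin: centre of its underside.
- flux_tin: Small green tin, 54 mm diameter, 22 mm tall. Leave alone. Origin: centre of its underside.
Mind the look-alikes: they are no part of the job. What is shaped like the module but purple is not meant.

How it is judged:
By the outcome, as a careful person would: the job done as asked, in the order asked, and still so for the second after the job is handed in, with the robot touching nothing.
It also fails if it takes over 67 s, if anything falls off the work surface, if the arm or the gripper's body presses on something with over 40 N, if the wrist force passes 120 N, or if a joint passes its speed limit or range.

## Working session

There is one attempt and no reset: what is moved stays moved. The work goes in short steps, Python scripts to look and compute and a tool call to move; the robot and the scene stay as the last step left them, time stands still between calls to the robot, and variables do not carry over. Pictures are saved under pics/ and viewed, and the job is handed in when it is done.

Besides the shell and the picture viewer there is one more tool, called after "Call:" as name([rows], argument=value, ...), one row to a line, values as JSON. apply_moves: Moves the arm, as the interface text tells. Its arguments: {"type":"object","properties":{"moves":{"type":"array"},"grip_force":{"type":"number"}},"required":["moves"]}

```bash
ls; mkdir -p pics; python3 - <<'E'
from station import *
import cv2,numpy as np
print(sense())
for n in("top","side"):
    r=read_camera(n); cv2.imwrite(f"pics/{n}0.png",r["frame"][:,:,::-1]); np.savez(f"{n}0.npz",**r)
    print(r["intrinsics"],r["camera_from_world"], [k for k in r])
E
```

```text
pics
{'time': 0.0, 'q': array([-1.37979618e+00,  1.16486678e-01,  1.44227666e+00,  3.71441697e-05,
        1.58404040e+00, -3.77690615e-02]), 'qvel': array([-0.00088649, -0.0003924 , -0.00041739, -0.00123221,  0.00072987,
       -0.00076484]), 'joint_torque': array([-3.67388857e-03, -7.21255374e+01, -6.22636199e+01,  7.77459727e-02,
        2.36830168e-02, -1.06116647e-04]), 'tcp_pos': array([ 0.15305635, -0.65719103,  0.21789765]), 'orientation': array([-2.45983051e+00,  1.95287139e+00,  1.40585640e-03]), 'wrist_force': array([-0.38434206,  0.24084771, -0.06286413]), 'ft_torque': array([-0.01693189, -0.03610879, -0.03128705]), 'finger_gap': 0.09303657695243277}
[[450.85253461   0.         320.10304876]
 [  0.         450.85253461 232.30059736]
 [  0.           0.           1.        ]] [[-2.06800358e-02 -9.99785966e-01  5.98576090e-04 -2.69284723e-03]
 [ 9.94575883e-01 -2.05112175e-02  1.01971092e-01 -4.47308018e-01]
 [-1.01936989e-01  2.70409518e-03  9.94787182e-01 -9.80278431e-01]
 [ 0.00000000e+00  0.00000000e+00  0.00000000e+00  1.00000000e+00]] ['frame', 'z_map', 'intrinsics', 'camera_from_world']
[[526.16439988   0.         323.0982065 ]
 [  0.         526.16439988 241.64562679]
 [  0.           0.           1.        ]] [[-0.93734441 -0.34832553  0.007402    0.40174289]
 [ 0.26346835 -0.69477222  0.66923538 -0.18657238]
 [-0.22796906  0.62925423  0.74301361 -1.06126893]
 [ 0.          0.          0.          1.        ]] ['frame', 'z_map', 'intrinsics', 'camera_from_world']
```

View pics/top0.png

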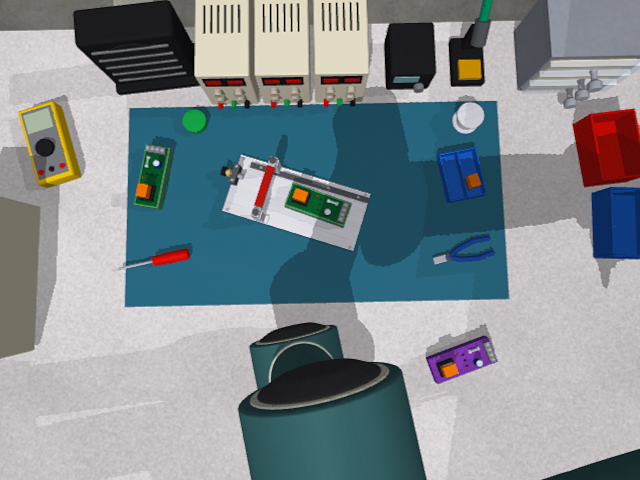

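View pics/side0.png

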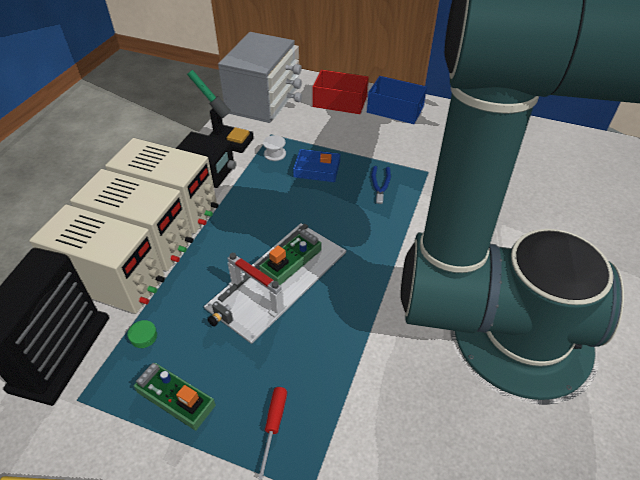

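The top view shows two green modules. The one at (318,203) lies on the aluminium gauge in front of the red bar at (265,187), so it is the one meant. The one at (152,177) is on the mat (finished module), and the one at (461,358) is purple. I'll confirm this in a crop and measure.

```bash
cat > h.py <<'E'
import numpy as np,cv2
def cloud(r):
    K=r["intrinsics"];T=r["camera_from_world"];z=r["z_map"].astype(float)
    v,u=np.mgrid[0:480,0:640]
    pc=np.stack([(u-K[0,2])/K[0,0]*z,-(v-K[1,2])/K[1,1]*z,-z,np.ones_like(z)],-1)
    P=(pc@np.linalg.inv(T).T)[...,:3]; P[z==0]=np.nan
    return P
def proj(r,p):
    c=r["camera_from_world"]@np.append(p,1);K=r["intrinsics"]
    return K[0,0]*c[0]/-c[2]+K[0,2],K[1,1]*-c[1]/-c[2]+K[1,2]
def masks(r):
    h=cv2.cvtColor(r["frame"],cv2.COLOR_RGB2HSV);H,S,V=[h[...,i].astype(int) for i in range(3)]
    return dict(orange=(H>6)&(H<22)&(S>180)&(V>90),green=(H>45)&(H<80)&(S>110),red=((H<5)|(H>174))&(S>170),alu=(S<25)&(V>90))
E
python3 - <<'E'
from h import *
r=np.load("top0.npz");P=cloud(r);m=masks(r)
box=np.zeros((480,640),bool);box[145:255,218:375]=1
for k in m:
    q=P[m[k]&box];q=q[~np.isnan(q[:,0])]
    print(k,len(q));
    h,e=np.histogram(q[:,2],bins=np.arange(-.005,.13,.004)); print([(round(1000*a),b) for a,b in zip(e,h) if b])
    hi={'orange':(.06,.1),'green':(.028,.043),'red':(.08,.1),'alu':(.003,.013)}[k]
    s=q[(q[:,2]>hi[0])&(q[:,2]<hi[1])]
    print(k,len(s),'mean',s.mean(0), 'rect',cv2.minAreaRect((s[:,:2]*1000).astype(np.float32)),'zmed',np.median(s[:,2]))
for n,(x,y,w,hh) in dict(top=(215,140,165,120),side=(195,215,160,130)).items():
    f=np.load(n+"0.npz")["frame"][y:y+hh,x:x+w,::-1]
    cv2.imwrite(f"pics/{n}0c.png",cv2.resize(f,None,fx=4.5,fy=4.5,interpolation=cv2.INTER_CUBIC))
E
```

```text
orange 180
[(27, np.int64(1)), (31, np.int64(9)), (35, np.int64(5)), (39, np.int64(11)), (43, np.int64(1)), (63, np.int64(6)), (67, np.int64(3)), (71, np.int64(4)), (75, np.int64(17)), (79, np.int64(94)), (83, np.int64(29))]
orange 153 mean [0.52107701 0.02882091 0.08008527] rect ((522.3613891601562, 28.55658531188965), (27.80673599243164, 21.958959579467773), 69.7742691040039) zmed 0.08097901968935428
green 1006
[(23, np.int64(1)), (27, np.int64(7)), (31, np.int64(15)), (35, np.int64(340)), (39, np.int64(585)), (43, np.int64(45)), (47, np.int64(11)), (51, np.int64(2))]
green 947 mean [ 0.50664391 -0.00514456  0.0393777 ] rect ((508.3233337402344, -7.298667907714844), (137.2405242919922, 55.583866119384766), 68.8974838256836) zmed 0.03951826446936546
red 315
[(19, np.int64(1)), (39, np.int64(1)), (87, np.int64(24)), (91, np.int64(242)), (95, np.int64(47))]
red 313 mean [0.54005941 0.10341429 0.09328594] rect ((540.2440185546875, 103.52134704589844), (16.69048500061035, 87.55796813964844), 71.75587463378906) zmed 0.09328578974465773
alu 5506
[(3, np.int64(137)), (7, np.int64(2867)), (11, np.int64(1877)), (15, np.int64(134)), (19, np.int64(34)), (23, np.int64(16)), (27, np.int64(21)), (31, np.int64(26)), (35, np.int64(22)), (39, np.int64(32)), (43, np.int64(21)), (47, np.int64(36)), (51, np.int64(69)), (55, np.int64(21)), (59, np.int64(16)), (63, np.int64(10)), (67, np.int64(5)), (71, np.int64(7)), (75, np.int64(15)), (79, np.int64(22)), (83, np.int64(17)), (87, np.int64(17)), (91, np.int64(62)), (95, np.int64(7)), (99, np.int64(14)), (103, np.int64(1))]
alu 4479 mean [0.50925485 0.04886431 0.01016068] rect ((519.0059204101562, 40.93327331542969), (309.1717224121094, 136.02020263671875), 71.65739440917969) zmed 0.010263926210310803
```

View pics/top0c.png

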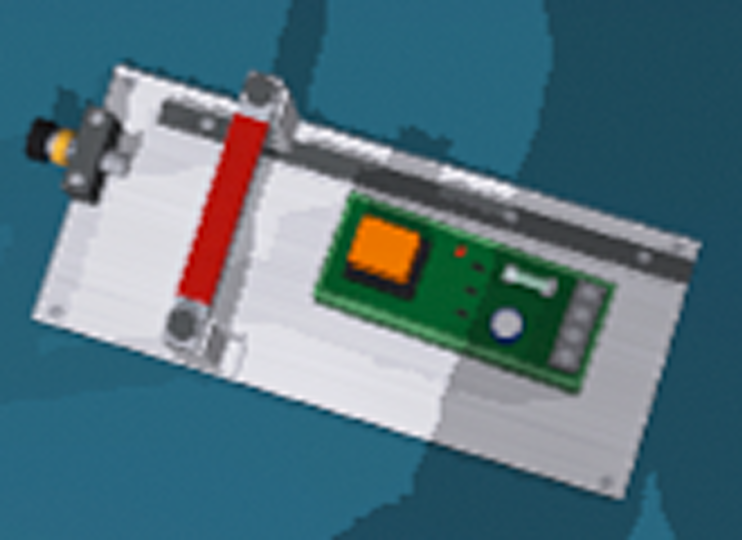

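View pics/side0c.png

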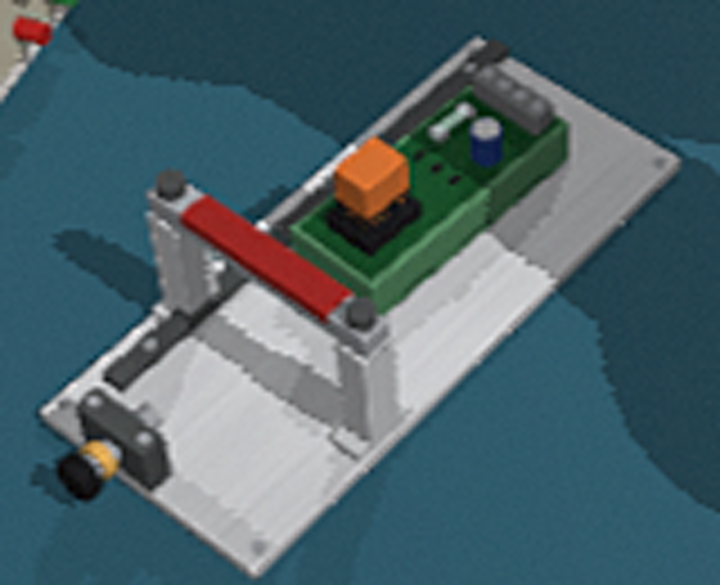

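The crops confirm it: the green module lies on the plate with its relay at crop (385,250), and the rail, bridge and stop are all visible. The plate measures 309x136 at yaw 71.7°. The module is about 12 mm off the rail and turned by about -2.8°. The relay is about 4.5 mm proud.

Next, move above the relay.

```bash
cat >> h.py <<'E'
from scipy.spatial.transform import Rotation as Ro
G0=np.array([.5190,.0409]);GY=71.66
def g2w(x,y):
    a=np.radians(GY);return G0+np.array([np.cos(a)*x-np.sin(a)*y,np.sin(a)*x+np.cos(a)*y])/1000
def w2g(p):
    a=np.radians(GY);d=(np.array(p)[:2]-G0)*1000
    return np.array([np.cos(a)*d[0]+np.sin(a)*d[1],-np.sin(a)*d[0]+np.cos(a)*d[1]])
def target(x,y,z,xang):
    # tool down, tool x at world angle xang deg
    return np.array([x,y,z]),Ro.from_euler('z',xang,degrees=True)*Ro.from_euler('x',180,degrees=True)
def delta(s,T):
    R=Ro.from_rotvec(s["orientation"]);p,Rt=T
    print("dp cm",np.round(R.inv().apply(p-s["tcp_pos"])*100,2),"twist",np.round((R.inv()*Rt).as_rotvec(degrees=True),2),"dp in target axes",np.round(Rt.inv().apply(p-s["tcp_pos"])*100,2))
E
python3 - <<'E'
from station import *
from h import *
s=sense();delta(s,target(.5224,.0286,.12,69-90))
E
```

```text
dp cm [-58.41 -51.53   9.86] twist [-3.000e-02  5.000e-02 -5.589e+01] dp in target axes [  9.9  -77.26   9.8 ]
```

Call:
apply_moves([
  {"twist": [0, 0, 0], "dp": [-3.0, -2.65, 0], "gripper": 1},
  {"twist": [0, 0, 0], "dp": [-3.0, -2.65, 0], "gripper": 1},
  {"twist": [0, 0, 0], "dp": [-3.0, -2.65, 0], "gripper": 1},
  {"twist": [0, 0, 0], "dp": [-3.0, -2.65, 0], "gripper": 1},
  {"twist": [0, 0, 0], "dp": [-3.0, -2.65, 0], "gripper": 1},
], grip_force=15)

```text
time: 0.52
tcp_pos: [0.247, -0.4788, 0.2127]
orientation: [-2.45, 1.96, 0.011]
wrist_force: [2.0, -0.4, -0.3]
finger_gap: 0.0642
```

Call:
apply_moves([
  {"twist": [0, 0, 0], "dp": [-3.0, -2.65, 0], "gripper": 1},
  {"twist": [0, 0, 0], "dp": [-3.0, -2.65, 0], "gripper": 1},
  {"twist": [0, 0, 0], "dp": [-3.0, -2.65, 0], "gripper": 1},
  {"twist": [0, 0, 0], "dp": [-3.0, -2.65, 0], "gripper": 1},
  {"twist": [0, 0, 0], "dp": [-3.0, -2.65, 0], "gripper": 1},
])

```text
time: 0.93
tcp_pos: [0.3446, -0.2946, 0.2122]
orientation: [-2.447, 1.963, 0.013]
wrist_force: [0.9, 0.2, -0.1]
finger_gap: 0.0308
```

```bash
python3 - <<'E'
from station import *
from h import *
s=sense();print(s);delta(s,target(.5224,.0286,.12,69-90))
E
```

```text
{'time': 0.9333, 'q': array([-0.76629074, -0.37506357,  1.89669234,  0.0038368 ,  1.62850712,
        0.58594069]), 'qvel': array([ 1.03556205, -0.30665644,  0.22535071,  0.0145003 ,  0.07344569,
        1.0340265 ]), 'joint_torque': array([-15.00810564, -29.09683764, -63.05991411,  -0.11134273,
         0.11445887,  -2.92967364]), 'tcp_pos': array([ 0.34455426, -0.29463237,  0.21218462]), 'orientation': array([-2.4470757 ,  1.96277177,  0.01280446]), 'wrist_force': array([ 0.93461058,  0.22073278, -0.11414922]), 'ft_torque': array([ 0.01349758, -0.02627341, -0.03412302]), 'finger_gap': 0.030778654781977628}
dp cm [-27.61 -24.39   9.44] twist [ -0.18   0.53 -56.46] dp in target axes [  5.02 -36.55   9.22]
```

Call:
apply_moves([
  {"twist": [0, 0, 0], "dp": [-3.0, -2.65, 0], "gripper": 1},
  {"twist": [0, 0, 0], "dp": [-3.0, -2.65, 0], "gripper": 1},
  {"twist": [0, 0, 0], "dp": [-3.0, -2.65, 0], "gripper": 1},
  {"twist": [0, 0, 0], "dp": [-3.0, -2.65, 0], "gripper": 1},
  {"twist": [0, 0, 0], "dp": [-3.0, -2.65, 0], "gripper": 1},
])

```text
time: 1.35
tcp_pos: [0.4423, -0.1104, 0.2133]
orientation: [-2.445, 1.964, 0.01]
wrist_force: [0.8, -0.5, -0.1]
finger_gap: 0.0013
```

Call:
apply_moves([
  {"twist": [0, 0, -7.1], "dp": [0, 0, 0], "gripper": 1},
  {"twist": [0, 0, -7.1], "dp": [0, 0, 0], "gripper": 1},
  {"twist": [0, 0, -7.1], "dp": [0, 0, 0], "gripper": 1},
  {"twist": [0, 0, -7.1], "dp": [0, 0, 0], "gripper": 1},
  {"twist": [0, 0, -7.1], "dp": [0, 0, 0], "gripper": 1},
])

```text
time: 1.77
tcp_pos: [0.4449, -0.1007, 0.2119]
orientation: [-2.927, 1.118, 0.011]
wrist_force: [-0.7, 0.8, 0.5]
finger_gap: 0.0003
```

Call:
apply_moves([
  {"twist": [0, 0, -7.1], "dp": [0, 0, 0], "gripper": 1},
  {"twist": [0, 0, -7.1], "dp": [0, 0, 0], "gripper": 1},
  {"twist": [0, 0, -5], "dp": [0, 0, 0], "gripper": 1},
])

```text
time: 2.02
tcp_pos: [0.4446, -0.1002, 0.2111]
orientation: [-3.074, 0.6, 0.011]
wrist_force: [0.6, 0.1, -0.2]
finger_gap: 0.0006
```

```bash
python3 - <<'E'
from station import *
from h import *
s=sense();print(s);delta(s,target(.5224,.0286,.12,69-90))
E
```

```text
{'time': 2.0167, 'q': array([-0.28348628, -0.36985239,  1.89470261,  0.00874317,  1.62446965,
        0.1026103 ]), 'qvel': array([-2.80799137e-04,  5.24169785e-04,  4.40836410e-03, -1.28480132e-03,
        7.73486507e-04, -1.06570768e+00]), 'joint_torque': array([ 6.31089485e-02, -3.17933714e+01, -6.25010276e+01,  1.22724054e-01,
        4.42173157e-02,  2.08998263e+00]), 'tcp_pos': array([ 0.44459079, -0.10021425,  0.21105522]), 'orientation': array([-3.07412673,  0.60024406,  0.01081699]), 'wrist_force': array([ 0.62781722,  0.09795108, -0.16986893]), 'ft_torque': array([ 0.00372675, -0.07736933,  0.0028083 ]), 'finger_gap': 0.0006155267805684798}
dp cm [  2.44 -14.79   9.2 ] twist [-0.46  0.49 -1.1 ] dp in target axes [  2.65 -14.81   9.11]
```

Call:
apply_moves([
  {"twist": [-0.5, 0.5, -1], "dp": [0.6, -3.7, 0], "gripper": 1},
  {"twist": [0, 0, 0], "dp": [0.6, -3.7, 0], "gripper": 1},
  {"twist": [0, 0, 0], "dp": [0.6, -3.7, 1.5], "gripper": 1},
  {"twist": [0, 0, 0], "dp": [0.6, -3.3, 2.5], "gripper": 1},
  {"twist": [0, 0, 0], "dp": [0, 0, 2.5], "gripper": 1},
])

```text
time: 2.43
tcp_pos: [0.5228, 0.0283, 0.1492]
orientation: [3.089, -0.57, 0.015]
wrist_force: [0.8, 0.7, 0.1]
finger_gap: 0.0006
```

```bash
python3 - <<'E'
from station import *
from h import *
s=sense();print(s["tcp_pos"],s["finger_gap"]);delta(s,target(.5224,.0286,.12,69-90))
r=read_camera("side");np.savez("side1.npz",**r)
cv2.imwrite("pics/side1.png",cv2.resize(r["frame"][190:350,190:370,::-1],None,fx=4,fy=3.7,interpolation=cv2.INTER_CUBIC))
E
```

```text
[0.52277607 0.02833364 0.14924299] 0.0005772842083258262
dp cm [-0.07 -0.01  2.92] twist [-0.08 -0.53  0.09] dp in target axes [-0.04 -0.01  2.92]
```

View pics/side1.png

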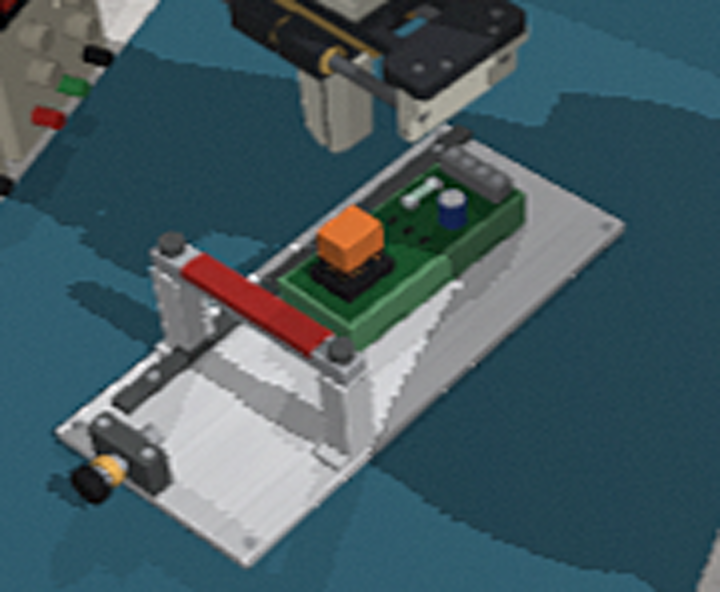

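The shut fingers (335,110) hang above the orange relay (350,235). I'll descend, then creep.

Call:
apply_moves([
  {"twist": [0, -0.5, 0], "dp": [-0.05, 0, 2.5], "gripper": 1},
  {"twist": [0, 0, 0], "dp": [0, 0, 2.0], "gripper": 1},
  {"twist": [0, 0, 0], "dp": [0, 0, 1.3], "gripper": 1},
  {"twist": [0, 0, 0], "dp": [0, 0, 0.4], "gripper": 1},
  {"twist": [0, 0, 0], "dp": [0, 0, 0], "gripper": 1},
])

```text
time: 2.9
tcp_pos: [0.5183, 0.0265, 0.0794]
orientation: [3.089, -0.567, -0.014]
wrist_force: [-1.0, -0.1, 0.7]
finger_gap: 0.0004
```

```bash
python3 - <<'E'
from station import *
from h import *
s=sense();print(s["tcp_pos"],s["wrist_force"]);delta(s,target(.5224,.0286,.08,69-90))
E
```

```text
[0.51826075 0.02650549 0.07943846] [-1.0044239  -0.1058796   0.70520053]
dp cm [ 0.31 -0.34 -0.06] twist [0.17 0.49 0.18] dp in target axes [ 0.31 -0.34 -0.06]
```

Call:
apply_moves([
  {"twist": [0, 0, 0], "dp": [0, 0, -0.4], "gripper": 1},
  {"twist": [0.1, 0.4, 0.1], "dp": [0.3, -0.3, 0], "gripper": 1},
  {"twist": [0, 0, 0], "dp": [0, 0, 0], "gripper": 1},
])

```text
time: 3.15
tcp_pos: [0.5232, 0.0274, 0.0868]
orientation: [3.088, -0.573, 0.002]
wrist_force: [0.2, -0.5, 0.6]
finger_gap: 0.0007
```

```bash
python3 - <<'E'
from station import *
from h import *
s=sense();print(s["tcp_pos"],s["wrist_force"]);delta(s,target(.5224,.0286,.08,69-90))
E
```

```text
[0.52320722 0.02736155 0.08683489] [ 0.18428966 -0.50778843  0.62145868]
dp cm [-0.12 -0.09  0.68] twist [ 0.03 -0.09 -0.01] dp in target axes [-0.12 -0.09  0.68]
```

Call:
apply_moves([
  {"twist": [0, 0, 0], "dp": [-0.05, -0.05, 0.3], "gripper": 1},
  {"twist": [0, 0, 0], "dp": [0, 0, 0.2], "gripper": 1},
  {"twist": [0, 0, 0], "dp": [0, 0, 0], "gripper": 1},
])

```text
time: 3.4
tcp_pos: [0.524, 0.0279, 0.0837]
orientation: [3.089, -0.573, 0.008]
wrist_force: [1.0, 0.0, -0.4]
finger_gap: 0.0006
```

Call:
apply_moves([
  {"twist": [0, 0, 0], "dp": [0, 0, 0.1], "gripper": 1},
  {"twist": [0, 0, 0], "dp": [0, 0, 0.1], "gripper": 1},
])

```text
time: 3.57
tcp_pos: [0.524, 0.028, 0.0818]
orientation: [3.089, -0.573, 0.008]
wrist_force: [-0.4, 0.1, 0.4]
finger_gap: 0.0005
```

Call:
apply_moves([
  {"twist": [0, 0, 0], "dp": [0, 0, 0.1], "gripper": 1},
  {"twist": [0, 0, 0], "dp": [0, 0, 0.1], "gripper": 1},
])

```text
time: 3.73
tcp_pos: [0.5239, 0.028, 0.0795]
orientation: [3.089, -0.573, 0.008]
wrist_force: [-0.1, -0.9, 0.9]
finger_gap: 0.0006
```

Call:
apply_moves([
  {"twist": [0, 0, 0], "dp": [-0.1, 0, 0.1], "gripper": 1},
  {"twist": [0, 0, 0], "dp": [0, 0, 0.05], "gripper": 1},
])

```text
time: 3.9
tcp_pos: [0.5238, 0.0281, 0.0787]
orientation: [3.088, -0.573, 0.011]
wrist_force: [-3.5, -0.3, 7.2]
finger_gap: 0.0007
```

Call:
apply_moves([
  {"twist": [0, 0, 0], "dp": [0, 0, 0.1], "gripper": 1},
])

```text
time: 3.98
tcp_pos: [0.5239, 0.0281, 0.0782]
orientation: [3.089, -0.573, 0.012]
wrist_force: [-4.5, 0.0, 7.9]
finger_gap: 0.0
```

Call:
apply_moves([
  {"twist": [0, 0, 0], "dp": [0, 0, 0.1], "gripper": 1},
])

```text
time: 4.07
tcp_pos: [0.5238, 0.0281, 0.0777]
orientation: [3.089, -0.573, 0.012]
wrist_force: [-3.6, -0.3, 8.1]
finger_gap: 0.0007
```

Call:
apply_moves([
  {"twist": [0, 0, 0], "dp": [0, 0, 0.1], "gripper": 1},
  {"twist": [0, 0, 0], "dp": [0, 0, 0.1], "gripper": 1},
  {"twist": [0, 0, 0], "dp": [0, 0, 0.1], "gripper": 1},
])

```text
time: 4.32
tcp_pos: [0.5238, 0.0281, 0.0762]
orientation: [3.088, -0.573, 0.012]
wrist_force: [-3.5, -1.3, 12.2]
finger_gap: 0.0003
```

Call:
apply_moves([
  {"twist": [0, 0, 0], "dp": [0, 0, 0.1], "gripper": 1},
  {"twist": [0, 0, 0], "dp": [0, 0, 0.1], "gripper": 1},
])

```text
time: 4.48
tcp_pos: [0.524, 0.0281, 0.0762]
orientation: [3.089, -0.573, 0.013]
wrist_force: [-7.6, -0.7, 13.7]
finger_gap: 0.0006
```

Call:
apply_moves([
  {"twist": [0, 0, 0], "dp": [0, 0, 0.1], "gripper": 1},
])

```text
time: 4.57
tcp_pos: [0.524, 0.0281, 0.0762]
orientation: [3.088, -0.573, 0.013]
wrist_force: [-7.7, -0.2, 13.6]
finger_gap: 0.0005
```

Call:
apply_moves([
  {"twist": [0, 0, 0], "dp": [0, 0, 0.1], "gripper": 1},
])

```text
time: 4.65
tcp_pos: [0.524, 0.0281, 0.0762]
orientation: [3.088, -0.572, 0.013]
wrist_force: [-6.7, 0.5, 13.3]
finger_gap: 0.0005
```

It stopped dead at z 0.0762, which fits the mat being about 2 mm thick (camera plate top 10.3 mm). Now a firm press of about 17–18 N, easing the sideways bias.

Call:
apply_moves([
  {"twist": [0, 0, 0], "dp": [-0.05, 0, 0.12], "gripper": 1},
  {"twist": [0, 0, 0], "dp": [-0.05, 0, 0.12], "gripper": 1},
])

```text
time: 4.82
tcp_pos: [0.5237, 0.0282, 0.0762]
orientation: [3.088, -0.572, 0.017]
wrist_force: [-2.6, -1.9, 12.6]
finger_gap: 0.0001
```

Call:
apply_moves([
  {"twist": [0, 0, 0], "dp": [-0.05, 0, 0.16], "gripper": 1},
  {"twist": [0, 0, 0], "dp": [-0.05, 0, 0.16], "gripper": 1},
])

```text
time: 4.98
tcp_pos: [0.5239, 0.0282, 0.0761]
orientation: [3.088, -0.573, 0.022]
wrist_force: [-6.6, -2.3, 17.7]
finger_gap: 0.0008
```

Call:
apply_moves([
  {"twist": [0, 0, 0], "dp": [-0.05, 0, 0.16], "gripper": 1},
  {"twist": [0, 0, 0], "dp": [-0.05, 0, 0.16], "gripper": 1},
])

```text
time: 5.15
tcp_pos: [0.5239, 0.0282, 0.0761]
orientation: [3.087, -0.573, 0.027]
wrist_force: [-6.0, -1.3, 17.0]
finger_gap: 0.0007
```

Call:
apply_moves([
  {"twist": [0, 0, 0], "dp": [0, 0, -0.2], "gripper": 1},
  {"twist": [0, 0, 0], "dp": [0, 0, -2], "gripper": 1},
  {"twist": [0, 0, 0], "dp": [0, 3, -3], "gripper": 1},
  {"twist": [0, 0, 0], "dp": [0, 3.5, -2], "gripper": 0},
  {"twist": [0, 0, 0], "dp": [0, 3.5, -1], "gripper": 0},
])

```text
time: 5.57
tcp_pos: [0.4851, -0.0629, 0.1579]
orientation: [3.09, -0.562, 0.017]
wrist_force: [0.2, -0.6, 0.6]
finger_gap: 0.0099
```

Call:
apply_moves([
  {"twist": [0, 0, 0], "dp": [0, 4, -1], "gripper": 0},
  {"twist": [0, 0, 0], "dp": [0, 4, 0], "gripper": 0},
  {"twist": [0, 0, 0], "dp": [0, 4, 0], "gripper": 0},
])

```text
time: 5.82
tcp_pos: [0.4414, -0.1779, 0.1717]
orientation: [3.09, -0.556, 0.025]
wrist_force: [0.9, -0.2, 0.3]
finger_gap: 0.0293
```

```bash
python3 - <<'E'
from station import *
from h import *
s=sense();print(s["time"],s["tcp_pos"],s["finger_gap"])
for n in("top","side"):
    r=read_camera(n);np.savez(n+"2.npz",**r);P=cloud(r);m=masks(r)
    w=np.apply_along_axis(lambda p:w2g(p),2,P[...,:2])
    inb=(w[...,0]>-150)&(w[...,0]<50)&(abs(w[...,1])<60)
    for k,(a,b) in dict(orange=(.066,.1),green=(.03,.045)).items():
        q=m[k]&inb&(P[...,2]>a)&(P[...,2]<b);g=w[q].astype(np.float32)
        print(n,k,len(g),cv2.minAreaRect(g),'z',np.median(P[q][:,2]),np.percentile(P[q][:,2],90))
    a=m['alu']&inb&(P[...,2]<.015);print('plate z',np.median(P[a][:,2]))
    bx=dict(top=(215,140),side=(190,190))[n]
    cv2.imwrite(f"pics/{n}2.png",cv2.resize(r["frame"][bx[1]:bx[1]+150,bx[0]:bx[0]+180,::-1],None,fx=4,fy=4,interpolation=cv2.INTER_CUBIC))
E
```

```text
5.8167 [ 0.44137744 -0.17786684  0.17169946] 0.029335452349950372
top orange 143 ((-10.526077270507812, -7.155909538269043), (22.136146545410156, 28.2257022857666), 87.4327621459961) z 0.07647118619444926 0.07867984121631229
top green 996 ((-49.18861770629883, -4.883317947387695), (55.723426818847656, 136.78292846679688), 87.7033920288086) z 0.039770574108950574 0.041946210473529144
plate z 0.010656358233064211
side orange 137 ((-6.3759074211120605, -3.3109664916992188), (24.512983322143555, 28.06407356262207), 86.59263610839844) z 0.07362697554068998 0.07607962413384994
side green 529 ((-46.089019775390625, -2.3332138061523438), (55.466278076171875, 134.47128295898438), 85.94076538085938) z 0.038005762955960476 0.04014121085230051
plate z 0.008520874733594197
```

View pics/top2.png

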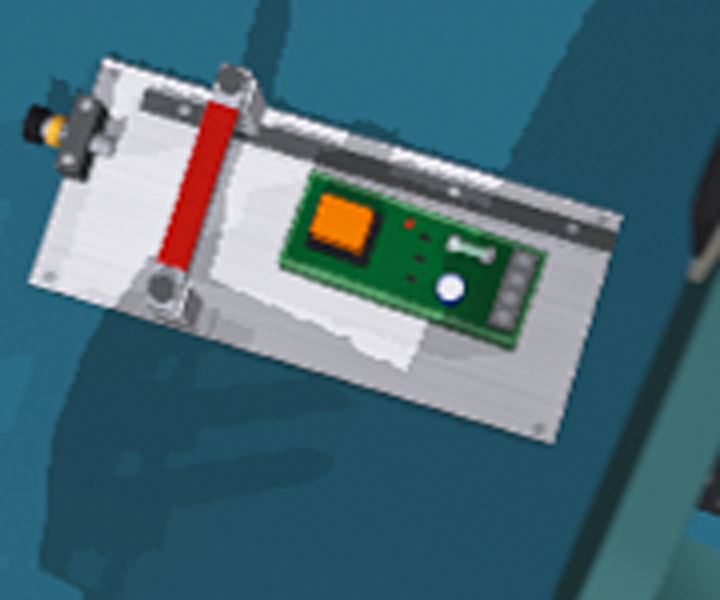

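View pics/side2.png

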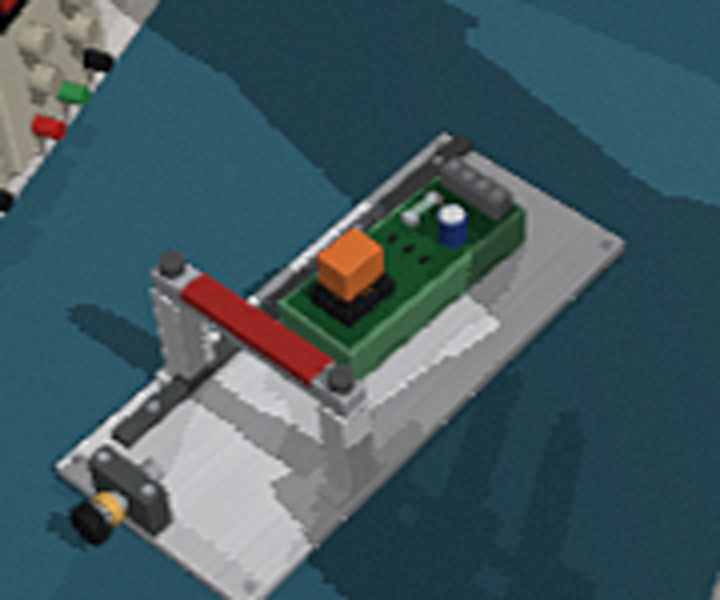

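The relay is home: its top is 65.1–65.8 mm above the plate in both cameras (66 nominal), and the module is still about 12 mm off the rail. Next I'll grip the module near its rear.

```bash
python3 - <<'E'
from station import *
from h import *
s=sense();p=g2w(-96,-2.5);print(p);delta(s,target(*p,.08,69-90))
E
```

```text
[ 0.49116612 -0.05101042]
dp cm [  0.   -13.93   9.15] twist [ 0.   -0.89  0.26] dp in target axes [  0.08 -13.93   9.15]
```

Call:
apply_moves([
  {"twist": [0, -0.9, 0.3], "dp": [0, -3.5, 0], "gripper": 0},
  {"twist": [0, 0, 0], "dp": [0, -3.5, 0], "gripper": 0},
  {"twist": [0, 0, 0], "dp": [0, -3.5, 0], "gripper": 0},
  {"twist": [0, 0, 0], "dp": [0, -2.5, 0], "gripper": 0},
  {"twist": [0, 0, 0], "dp": [0, 0, 0], "gripper": 0},
])

```text
time: 6.33
tcp_pos: [0.4878, -0.057, 0.1709]
orientation: [-3.085, 0.591, 0.002]
wrist_force: [0.2, -1.0, 0.5]
finger_gap: 0.0704
```

```bash
python3 - <<'E'
from station import *
from h import *
s=sense();p=g2w(-96,-2.5);print(s["tcp_pos"],s["finger_gap"]);delta(s,target(*p,.08,69-90))
E
```

```text
[ 0.48778496 -0.05699681  0.17085829] 0.07041561578150224
dp cm [ 0.11 -0.68  9.09] twist [-0.03  0.09 -0.71] dp in target axes [ 0.1  -0.68  9.09]
```

Call:
apply_moves([
  {"twist": [0, 0, -0.7], "dp": [0.1, -0.6, 0.5], "gripper": 0},
  {"twist": [0, 0, 0], "dp": [0, 0, 1.5], "gripper": 0},
  {"twist": [0, 0, 0], "dp": [0, 0, 2], "gripper": 0},
  {"twist": [0, 0, 0], "dp": [0, 0, 2], "gripper": 0},
  {"twist": [0, 0, 0], "dp": [0, 0, 1], "gripper": 0},
])

```text
time: 6.75
tcp_pos: [0.4924, -0.0489, 0.099]
orientation: [-3.09, 0.561, -0.002]
wrist_force: [-0.2, 0.2, 0.4]
finger_gap: 0.0928
```

```bash
python3 - <<'E'
from station import *
from h import *
s=sense();p=g2w(-96,-2.5);print(s["tcp_pos"],s["finger_gap"]);delta(s,target(*p,.022,69-90))
r=read_camera("side")
cv2.imwrite("pics/side3.png",cv2.resize(r["frame"][190:340,190:370,::-1],None,fx=4,fy=4,interpolation=cv2.INTER_CUBIC))
r=read_camera("top")
cv2.imwrite("pics/top3.png",cv2.resize(r["frame"][140:270,215:395,::-1],None,fx=4,fy=4,interpolation=cv2.INTER_CUBIC))
E
```

```text
[ 0.49236255 -0.04886135  0.09900096] 0.0927544875477983
dp cm [-0.05  0.25  7.7 ] twist [-0.08 -0.08  0.41] dp in target axes [-0.03  0.24  7.7 ]
```

View pics/side3.png

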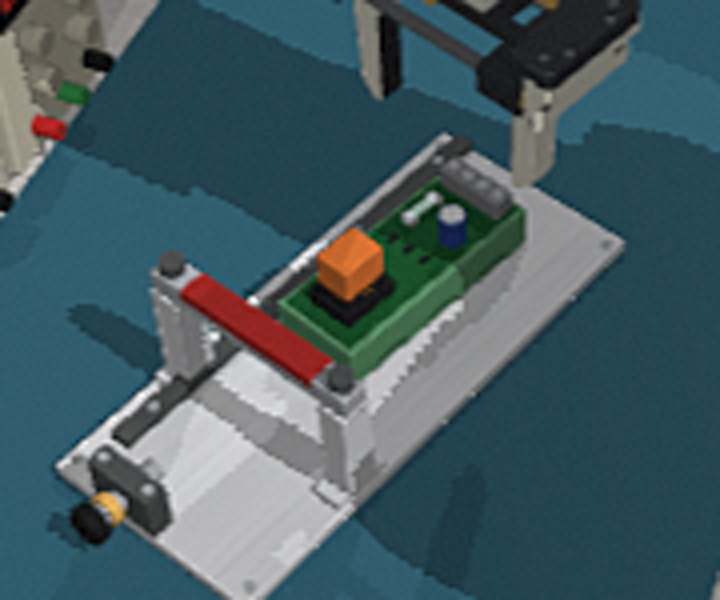

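View pics/top3.png

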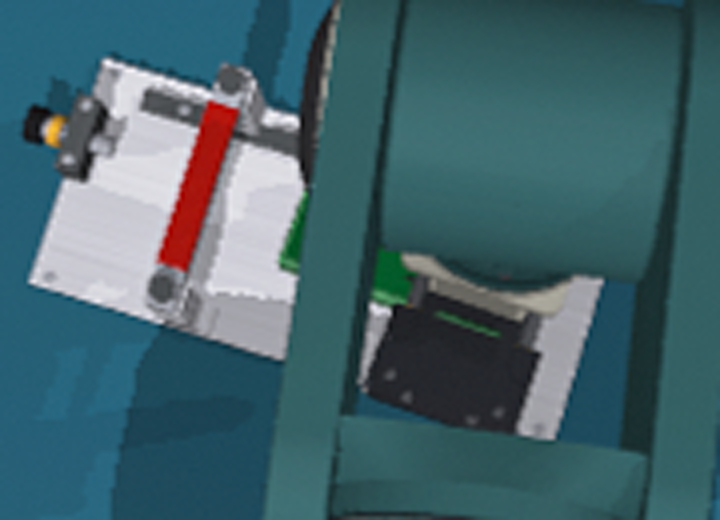

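Side view: the open fingers (375,60) and (535,150) straddle the module's rear end and clear the rail. Descend.

Call:
apply_moves([
  {"twist": [0, 0, 0], "dp": [0, 0.2, 1.5], "gripper": 0},
  {"twist": [0, 0, 0], "dp": [0, 0, 2], "gripper": 0},
  {"twist": [0, 0, 0], "dp": [0, 0, 1.5], "gripper": 0},
  {"twist": [0, 0, 0], "dp": [0, 0, 0.7], "gripper": 0},
  {"twist": [0, 0, 0], "dp": [0, 0, 0], "gripper": 0},
])

```text
time: 7.27
tcp_pos: [0.4939, -0.052, 0.0459]
orientation: [-3.089, 0.563, -0.01]
wrist_force: [-0.6, -0.5, -1.3]
finger_gap: 0.0934
```

```bash
python3 - <<'E'
from station import *
from h import *
s=sense();p=g2w(-96,-2.5);print(s["tcp_pos"],s["finger_gap"]);delta(s,target(*p,.022,69-90))
E
```

```text
[ 0.49394071 -0.05203619  0.04591346] 0.09343897501664492
dp cm [-0.31  0.01  2.39] twist [-0.14 -0.34  0.35] dp in target axes [-0.3   0.    2.39]
```

Call:
apply_moves([
  {"twist": [-0.1, -0.3, 0.3], "dp": [-0.25, 0, 0.8], "gripper": 0},
  {"twist": [0, 0, 0], "dp": [0, 0, 0.8], "gripper": 0},
  {"twist": [0, 0, 0], "dp": [0, 0, 0.5], "gripper": 0},
  {"twist": [0, 0, 0], "dp": [0, 0, 0], "gripper": 0},
])

```text
time: 7.6
tcp_pos: [0.4931, -0.0515, 0.0265]
orientation: [-3.088, 0.572, -0.006]
wrist_force: [0.3, 0.1, 0.6]
finger_gap: 0.0929
```

```bash
python3 - <<'E'
from station import *
from h import *
s=sense();p=g2w(-96,-2.5);print(s["tcp_pos"],s["finger_gap"]);delta(s,target(*p,.022,69-90))
E
```

```text
[ 0.49308241 -0.05147577  0.02649541] 0.0929191031715412
dp cm [-0.2   0.03  0.45] twist [-0.07 -0.22  0.  ] dp in target axes [-0.2   0.03  0.45]
```

Call:
apply_moves([
  {"twist": [0, -0.2, 0], "dp": [-0.2, 0, 0.25], "gripper": 0},
  {"twist": [0, 0, 0], "dp": [0, 0, 0.15], "gripper": 0},
  {"twist": [0, 0, 0], "dp": [0, 0, 0], "gripper": 0.2},
])

```text
time: 7.85
tcp_pos: [0.4913, -0.0507, 0.0227]
orientation: [-3.088, 0.572, -0.001]
wrist_force: [0.2, 0.2, -0.5]
finger_gap: 0.0894
```

```bash
python3 - <<'E'
from station import *
from h import *
s=sense();p=g2w(-96,-2.5);print(s["tcp_pos"],s["finger_gap"],s["wrist_force"]);delta(s,target(*p,.022,69-90))
r=read_camera("side")
cv2.imwrite("pics/side4.png",cv2.resize(r["frame"][190:340,190:370,::-1],None,fx=4,fy=4,interpolation=cv2.INTER_CUBIC))
E
```

```text
[ 0.49134895 -0.05068286  0.02268418] 0.08941209239630098 [ 0.21104444  0.20397109 -0.49063174]
dp cm [-0.01  0.04  0.07] twist [-0.08 -0.03  0.01] dp in target axes [-0.01  0.04  0.07]
```

View pics/side4.png

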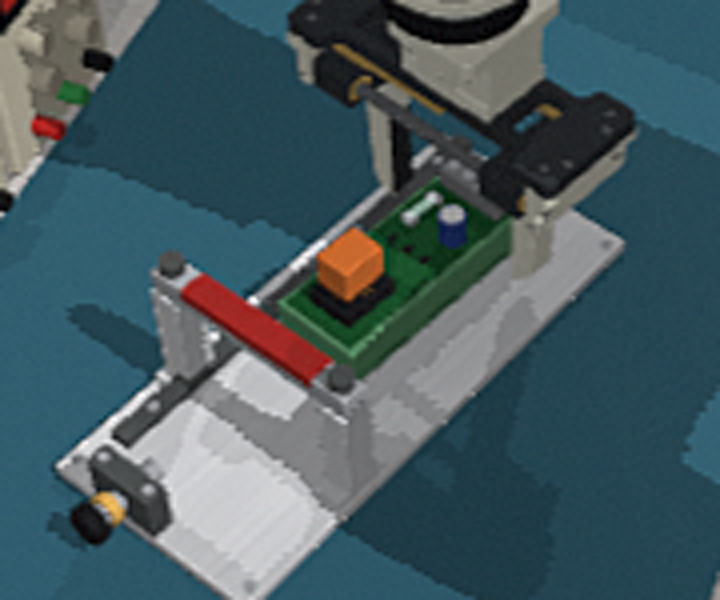

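The fingers straddle the rear end and are at depth. Closing with 10 N.

Call:
apply_moves([
  {"twist": [0, 0, 0], "dp": [0, 0, 0], "gripper": 0.5},
  {"twist": [0, 0, 0], "dp": [0, 0, 0], "gripper": 0.5},
  {"twist": [0, 0, 0], "dp": [0, 0, 0], "gripper": 0.5},
  {"twist": [0, 0, 0], "dp": [0, 0, 0], "gripper": 0.5},
  {"twist": [0, 0, 0], "dp": [0, 0, 0], "gripper": 0.5},
], grip_force=10)

```text
time: 8.32
tcp_pos: [0.4917, -0.0508, 0.0235]
orientation: [-3.088, 0.572, -0.003]
wrist_force: [-0.1, -0.3, -1.3]
finger_gap: 0.0559
```

```bash
python3 - <<'E'
from station import *
from h import *
s=sense();p=g2w(-96,-2.5);print(s["tcp_pos"],s["finger_gap"],s["wrist_force"],s["ft_torque"]);delta(s,target(*p,.022,69-90));print(w2g(s["tcp_pos"]))
E
```

```text
[ 0.49168824 -0.05075042  0.02354137] 0.055947231159989744 [-0.1392031  -0.25635372 -1.32280125] [-0.04731143  0.0066471   0.04737561]
dp cm [-0.04  0.04  0.15] twist [-0.09 -0.09  0.01] dp in target axes [-0.04  0.04  0.15]
[-95.58892079  -2.91379621]
```

Call:
apply_moves([
  {"twist": [0, 0, -1.4], "dp": [0, 0, 0.05], "gripper": 0.5},
  {"twist": [0, 0, -1.3], "dp": [0.2, 0, 0.05], "gripper": 0.5},
  {"twist": [0, 0, 0], "dp": [0.3, 0, 0], "gripper": 0.5},
  {"twist": [0, 0, 0], "dp": [0.2, 0, 0], "gripper": 0.5},
])

```text
time: 8.65
tcp_pos: [0.4982, -0.0528, 0.0235]
orientation: [-3.102, 0.489, -0.002]
wrist_force: [-4.5, 2.0, 4.3]
finger_gap: 0.0557
```

```bash
cat > m.py <<'E'
from station import *
from h import *
s=sense();R=Ro.from_rotvec(s["orientation"])
print(s["time"],s["tcp_pos"],s["finger_gap"],"tool F",R.inv().apply(s["wrist_force"]).round(1),"T",R.inv().apply(s["ft_torque"]).round(2))
print("gauge",w2g(s["tcp_pos"]));delta(s,target(*g2w(-96,-17),.022,GY-90))
E
python3 m.py; python3 - <<'E'
from station import *
from h import *
r=read_camera("side");P=cloud(r);m=masks(r)
w=np.apply_along_axis(w2g,2,P[...,:2])
q=m['green']&(P[...,2]>.03)&(P[...,2]<.045)&(abs(w[...,1])<60)&(abs(w[...,0])<150)
g=w[q].astype(np.float32);print(cv2.minAreaRect(g))
cv2.imwrite("pics/side5.png",cv2.resize(r["frame"][190:340,190:370,::-1],None,fx=4,fy=4,interpolation=cv2.INTER_CUBIC))
E
```

```text
8.65 [ 0.49818373 -0.05279655  0.02350719] 0.05566527830528449 tool F [-4.9 -0.5 -4.3] T [-0.   -0.85 -0.18]
gauge [-95.48728297  -9.72318045]
dp cm [0.73 0.06 0.15] twist [-0.1  -0.05  0.44] dp in target axes [0.73 0.05 0.15]
((-37.877010345458984, -7.819089889526367), (122.9701919555664, 53.314823150634766), 1.2954256534576416)
```

View pics/side5.png

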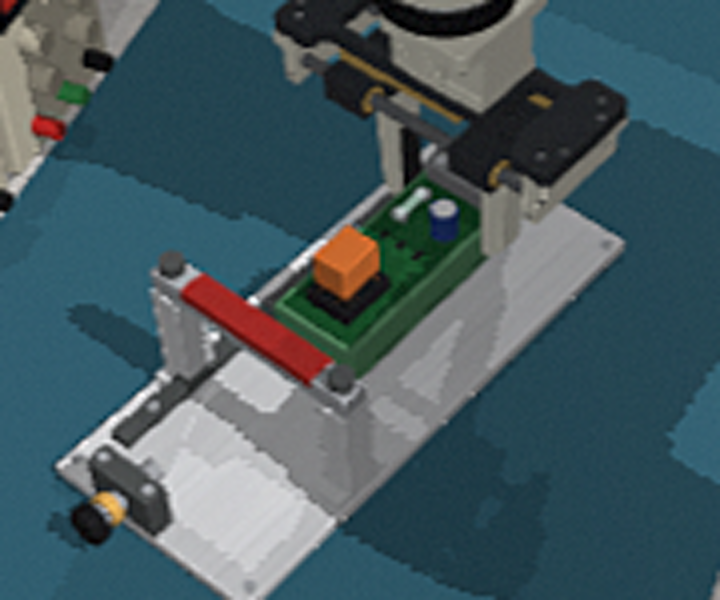

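Call:
apply_moves([
  {"twist": [0, 0, 0], "dp": [0.1, 0, -0.03], "gripper": 0.5},
  {"twist": [0, 0, 0], "dp": [0.1, 0, 0], "gripper": 0.5},
  {"twist": [0, 0, 0], "dp": [0.1, 0, 0], "gripper": 0.5},
])

```text
time: 8.95
tcp_pos: [0.5008, -0.0536, 0.0235]
orientation: [-3.102, 0.487, 0.001]
wrist_force: [-5.7, 1.6, 4.6]
finger_gap: 0.0558
```

```bash
python3 m.py
```

```text
8.95 [ 0.50077599 -0.05364225  0.02349853] 0.055791220855220855 tool F [-6.   0.2 -4.6] T [-0.03 -0.89 -0.17]
gauge [-95.47435655 -12.44987393]
dp cm [0.45 0.06 0.15] twist [-0.09  0.05  0.48] dp in target axes [0.46 0.05 0.15]
```

Call:
apply_moves([
  {"twist": [0, 0, 0], "dp": [0.07, 0, -0.04], "gripper": 0.5},
  {"twist": [0, 0, 0], "dp": [0.07, 0, -0.04], "gripper": 0.5},
  {"twist": [0, 0, 0], "dp": [0.07, 0, -0.03], "gripper": 0.5},
])

```text
time: 9.2
tcp_pos: [0.5027, -0.0543, 0.0239]
orientation: [-3.102, 0.487, 0.002]
wrist_force: [-0.5, -0.7, -3.2]
finger_gap: 0.0561
```

```bash
python3 m.py
```

```text
9.2 [ 0.502659   -0.05433409  0.02387792] 0.05606256194302354 tool F [-0.3  0.9  3.2] T [-0.04 -0.1  -0.08]
gauge [-95.53855229 -14.45492376]
dp cm [0.25 0.05 0.19] twist [-0.08  0.09  0.49] dp in target axes [0.25 0.05 0.19]
```

Call:
apply_moves([
  {"twist": [0, 0, 0], "dp": [0.07, 0, 0.01], "gripper": 0.5},
  {"twist": [0, 0, 0], "dp": [0.05, 0, 0.0], "gripper": 0.5},
])

```text
time: 9.37
tcp_pos: [0.5035, -0.0546, 0.0236]
orientation: [-3.102, 0.487, 0.004]
wrist_force: [-9.1, 2.1, 5.0]
finger_gap: 0.0555
```

```bash
python3 m.py
```

```text
9.3667 [ 0.50351975 -0.05464374  0.02355837] 0.05552138775346145 tool F [-9.3  0.7 -5. ] T [-0.06 -1.54 -0.12]
gauge [-95.56163059 -15.36939126]
dp cm [0.16 0.05 0.16] twist [-0.07  0.15  0.49] dp in target axes [0.16 0.04 0.16]
```

Call:
apply_moves([
  {"twist": [0, 0, 0], "dp": [0.0, 0, -0.04], "gripper": 0.5},
  {"twist": [0, 0, 0], "dp": [0.0, 0, -0.02], "gripper": 0.5},
])

```text
time: 9.53
tcp_pos: [0.5034, -0.0546, 0.0239]
orientation: [-3.102, 0.487, 0.005]
wrist_force: [-0.5, 0.5, -3.7]
finger_gap: 0.0556
```

```bash
python3 m.py;  python3 - <<'E'
from station import *
from h import *
r=read_camera("side")
cv2.imwrite("pics/side6.png",cv2.resize(r["frame"][220:310,230:340,::-1],None,fx=7,fy=6.6,interpolation=cv2.INTER_CUBIC))
E
```

```text
9.5333 [ 0.50343893 -0.05455442  0.02392523] 0.05557006103298728 tool F [-0.6 -0.3  3.7] T [ 0.    0.01 -0.01]
gauge [-95.50228288 -15.2645713 ]
dp cm [0.17 0.05 0.19] twist [-0.08  0.18  0.48] dp in target axes [0.17 0.05 0.19]
```

View pics/side6.png

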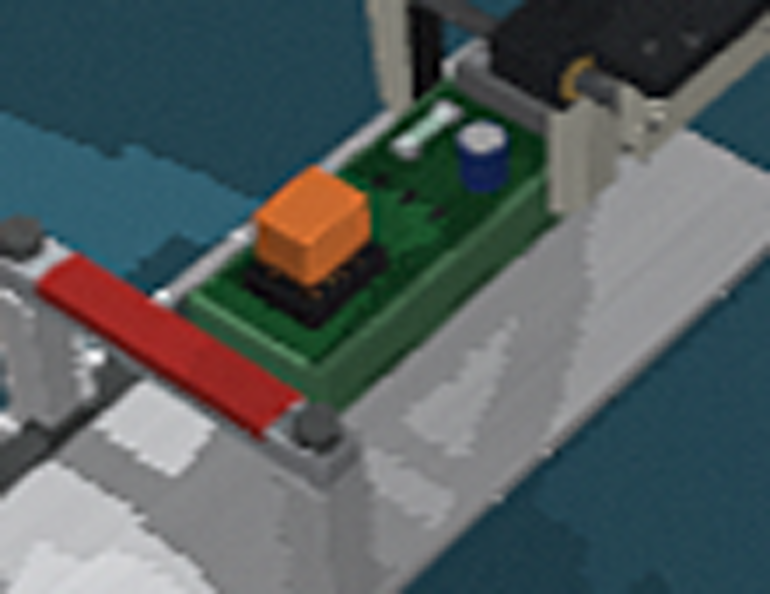

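Call:
apply_moves([
  {"twist": [0, 0, 0.45], "dp": [0.0, 0, 0.0], "gripper": 0.5},
  {"twist": [0, 0, 0], "dp": [0.06, 0, 0.0], "gripper": 0.5},
])

```text
time: 9.75
tcp_pos: [0.5037, -0.0547, 0.0238]
orientation: [-3.1, 0.501, 0.006]
wrist_force: [-8.8, 3.3, 2.5]
finger_gap: 0.0562
```

```bash
python3 m.py
```

```text
9.75 [ 0.50374088 -0.05468632  0.0237655 ] 0.056179470315388204 tool F [-9.4 -0.4 -2.4] T [-0.06 -1.59  0.01]
gauge [-95.53247085 -15.59268776]
dp cm [0.14 0.05 0.18] twist [-0.07  0.22 -0.01] dp in target axes [0.14 0.05 0.18]
```

Call:
apply_moves([
  {"twist": [0, 0, 0], "dp": [0.07, 0, -0.01], "gripper": 0.5},
  {"twist": [0, 0, 0], "dp": [0.06, 0, -0.01], "gripper": 0.5},
])

```text
time: 9.92
tcp_pos: [0.5038, -0.0547, 0.0238]
orientation: [-3.099, 0.501, 0.011]
wrist_force: [-7.1, 2.7, 1.5]
finger_gap: 0.0558
```

```bash
python3 m.py
```

```text
9.9167 [ 0.50376446 -0.05469405  0.02380168] 0.05584097449609517 tool F [-7.6 -0.3 -1.4] T [ 0.07 -1.32 -0.02]
gauge [-95.53239144 -15.617495  ]
dp cm [0.14 0.05 0.18] twist [-0.07  0.42 -0.03] dp in target axes [0.14 0.05 0.18]
```

Rail contact found at y≈-15.6 in my frame: steady force, Tz≈0, so flush. Now slide along the lane with a light rail bias.

Call:
apply_moves([
  {"twist": [0, 0.4, 0], "dp": [0.02, -0.2, -0.01], "gripper": 0.5},
  {"twist": [0, 0, 0], "dp": [0.02, -0.4, -0.01], "gripper": 0.5},
  {"twist": [0, 0, 0], "dp": [0.02, -0.4, -0.01], "gripper": 0.5},
])

```text
time: 10.17
tcp_pos: [0.5065, -0.0462, 0.0237]
orientation: [3.1, -0.504, -0.004]
wrist_force: [-4.3, -3.2, -1.6]
finger_gap: 0.056
```

```bash
python3 m.py
```

```text
10.1667 [ 0.50651374 -0.0462154   0.02374574] 0.055996040669989866 tool F [-3.   4.4  1.6] T [-0.78 -0.52  0.18]
gauge [-86.61932947 -15.55927681]
dp cm [0.15 0.94 0.18] twist [ 0.06  0.14 -0.13] dp in target axes [0.14 0.94 0.17]
```

Call:
apply_moves([
  {"twist": [0, 0, 0], "dp": [0.03, -0.5, 0], "gripper": 0.5},
  {"twist": [0, 0, 0], "dp": [0.03, -0.5, -0.01], "gripper": 0.5},
  {"twist": [0, 0, 0], "dp": [0.03, -0.5, -0.01], "gripper": 0.5},
  {"twist": [0, 0, 0], "dp": [0.03, -0.5, -0.01], "gripper": 0.5},
])

```text
time: 10.5
tcp_pos: [0.5126, -0.0282, 0.0237]
orientation: [3.096, -0.505, -0.012]
wrist_force: [-8.2, -5.8, -0.3]
finger_gap: 0.0557
```

```bash
python3 m.py
```

```text
10.5 [ 0.51259395 -0.02819386  0.02368714] 0.05570862906790945 tool F [-5.9  8.1  0.4] T [-1.33 -0.89 -0.07]
gauge [-67.60000766 -15.66008029]
dp cm [0.14 2.84 0.19] twist [ 0.35  0.38 -0.18] dp in target axes [0.13 2.84 0.17]
```

Call:
apply_moves([
  {"twist": [0.35, 0.35, -0.1], "dp": [0.0, -0.3, -0.01], "gripper": 0.5},
  {"twist": [0, 0, 0], "dp": [0.02, -0.4, -0.01], "gripper": 0.5},
  {"twist": [0.1, 0.1, 0], "dp": [0.02, -0.4, -0.01], "gripper": 0.5},
  {"twist": [0.1, 0.1, 0], "dp": [0.02, -0.4, -0.01], "gripper": 0.5},
])

```text
time: 10.83
tcp_pos: [0.5174, -0.0135, 0.0235]
orientation: [-3.1, 0.503, -0.001]
wrist_force: [-3.9, -3.1, -1.4]
finger_gap: 0.0562
```

```bash
python3 m.py; python3 - <<'E'
from station import *
from h import *
r=read_camera("side")
cv2.imwrite("pics/side7.png",cv2.resize(r["frame"][200:340,190:360,::-1],None,fx=4.5,fy=4.2,interpolation=cv2.INTER_CUBIC))
E
```

```text
10.8333 [ 0.51739554 -0.01349437  0.02351456] 0.05616644751959121 tool F [-2.7  4.1  1.4] T [-0.73 -0.52  0.03]
gauge [-52.1363121  -15.59251124]
dp cm [0.15 4.39 0.15] twist [-0.05 -0.01 -0.11] dp in target axes [0.14 4.39 0.15]
```

View pics/side7.png

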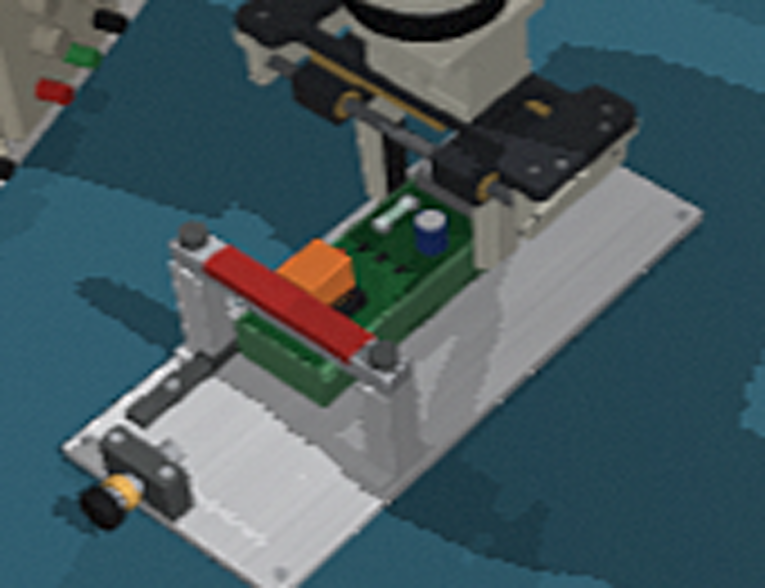

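The relay (315,270) is just before the bar, the module is flush at the rail, and the forces are light. Continue in small steps while the relay passes under.

Call:
apply_moves([
  {"twist": [0.05, 0.05, 0], "dp": [0.02, -0.3, -0.01], "gripper": 0.5},
  {"twist": [0.1, 0.1, 0], "dp": [0.02, -0.3, 0], "gripper": 0.5},
  {"twist": [0.1, 0.1, 0], "dp": [0.02, -0.3, 0], "gripper": 0.5},
])

```text
time: 11.13
tcp_pos: [0.5202, -0.0049, 0.0235]
orientation: [-3.099, 0.503, -0.004]
wrist_force: [-6.7, -6.1, 0.8]
finger_gap: 0.056
```

Call:
apply_moves([
  {"twist": [0.05, 0.05, 0], "dp": [0.02, -0.3, 0], "gripper": 0.5},
  {"twist": [0.1, 0.1, 0], "dp": [0.02, -0.3, 0], "gripper": 0.5},
  {"twist": [0.1, 0.1, 0], "dp": [0.02, -0.3, 0], "gripper": 0.5},
])

```text
time: 11.38
tcp_pos: [0.5228, 0.0028, 0.0235]
orientation: [-3.098, 0.503, -0.007]
wrist_force: [-6.4, -6.2, 1.1]
finger_gap: 0.0563
```

```bash
python3 m.py
```

```text
11.3833 [0.52278066 0.00284096 0.02354647] 0.056251532901037536 tool F [-4.1  7.9 -1.2] T [-1.36 -1.11 -0.08]
gauge [-34.93626314 -15.56409965]
dp cm [0.15 6.11 0.13] twist [-0.21 -0.23 -0.11] dp in target axes [0.14 6.11 0.15]
```

Call:
apply_moves([
  {"twist": [-0.25, -0.2, 0], "dp": [0.01, -0.2, -0.01], "gripper": 0.5},
  {"twist": [0, 0, 0], "dp": [0.02, -0.3, -0.01], "gripper": 0.5},
  {"twist": [0, 0, 0], "dp": [0.02, -0.3, -0.01], "gripper": 0.5},
])

```text
time: 11.63
tcp_pos: [0.5253, 0.0102, 0.0237]
orientation: [3.098, -0.503, -0.003]
wrist_force: [-6.1, -3.4, -1.3]
finger_gap: 0.0561
```

```bash
python3 m.py
```

```text
11.6333 [0.52530352 0.01022021 0.0236555 ] 0.05605593797750112 tool F [-4.7  5.2  1.4] T [-0.86 -0.71 -0.06]
gauge [-27.13801065 -15.63689291]
dp cm [0.15 6.89 0.18] twist [ 0.16  0.08 -0.12] dp in target axes [0.14 6.89 0.17]
```

Call:
apply_moves([
  {"twist": [0.1, 0.05, -0.05], "dp": [0.02, -0.35, -0.005], "gripper": 0.5},
  {"twist": [0.03, 0, 0], "dp": [0.02, -0.35, -0.005], "gripper": 0.5},
  {"twist": [0.03, 0, 0], "dp": [0.02, -0.35, -0.005], "gripper": 0.5},
])

```text
time: 11.88
tcp_pos: [0.5285, 0.0198, 0.0236]
orientation: [3.099, -0.502, -0.006]
wrist_force: [-7.5, -5.3, 1.2]
finger_gap: 0.0558
```

```bash
python3 m.py
```

```text
11.8833 [0.52848236 0.0198222  0.02356608] 0.055754531837958456 tool F [-5.4  7.4 -1.1] T [-1.26 -0.82 -0.04]
gauge [-17.02350108 -15.63295036]
dp cm [0.15 7.9  0.18] twist [ 0.16  0.18 -0.08] dp in target axes [0.14 7.9  0.16]
```

Call:
apply_moves([
  {"twist": [0.03, 0.05, 0], "dp": [0.02, -0.3, -0.005], "gripper": 0.5},
  {"twist": [0.03, 0, 0], "dp": [0.02, -0.3, -0.005], "gripper": 0.5},
  {"twist": [0.03, 0, 0], "dp": [0.02, -0.2, -0.005], "gripper": 0.5},
])

```text
time: 12.13
tcp_pos: [0.5309, 0.027, 0.0236]
orientation: [3.098, -0.502, -0.009]
wrist_force: [-6.1, -5.1, 1.1]
finger_gap: 0.0559
```

```bash
python3 m.py; python3 - <<'E'
from station import *
from h import *
r=read_camera("side")
cv2.imwrite("pics/side8.png",cv2.resize(r["frame"][200:340,190:360,::-1],None,fx=4.5,fy=4.2,interpolation=cv2.INTER_CUBIC))
r=read_camera("top")
cv2.imwrite("pics/top8.png",cv2.resize(r["frame"][140:270,215:375,::-1],None,fx=4.5,fy=4.5,interpolation=cv2.INTER_CUBIC))
E
```

```text
12.1333 [0.53090299 0.02704185 0.0236392 ] 0.055899309159044244 tool F [-4.2  6.8 -1. ] T [-1.21 -0.79 -0.06]
gauge [ -9.4089045  -15.65892647]
dp cm [0.15 8.66 0.2 ] twist [ 0.25  0.28 -0.07] dp in target axes [0.13 8.66 0.16]
```

View pics/side8.png

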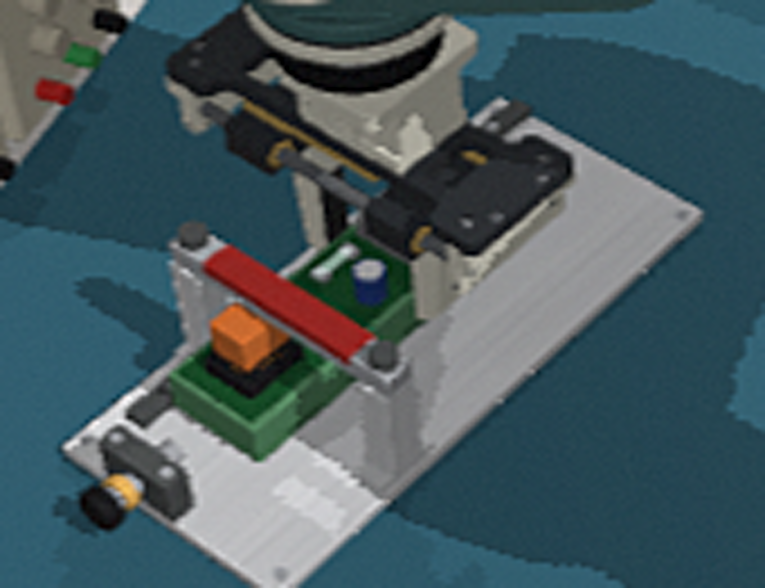

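View pics/top8.png

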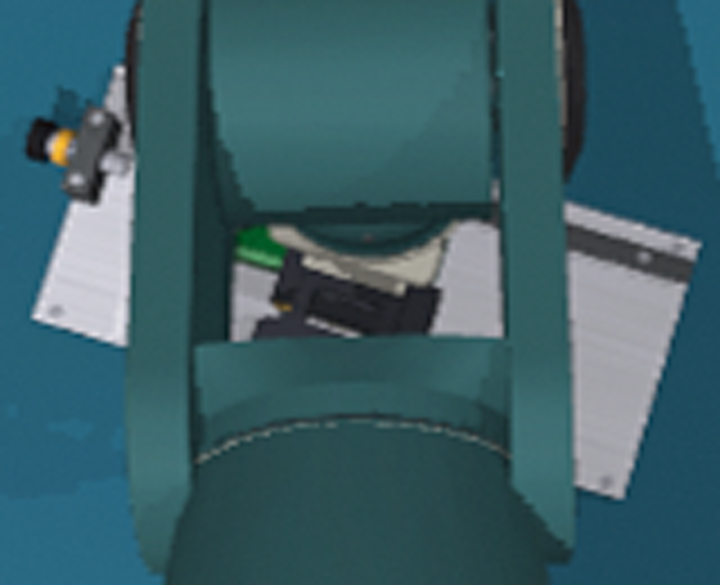

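The relay (240,335) has passed under the bar. The front has about 15–25 mm to go to the screw tip (175,450), so slow steps now.

Call:
apply_moves([
  {"twist": [0.2, 0.2, 0], "dp": [0.0, -0.2, -0.01], "gripper": 0.5},
  {"twist": [0, 0, 0], "dp": [0.01, -0.2, -0.01], "gripper": 0.5},
  {"twist": [0, 0, 0], "dp": [0.01, -0.2, -0.01], "gripper": 0.5},
])

```text
time: 12.48
tcp_pos: [0.5329, 0.0329, 0.0237]
orientation: [3.1, -0.503, -0.004]
wrist_force: [-4.8, -2.1, -1.6]
finger_gap: 0.0559
```

Call:
apply_moves([
  {"twist": [0, 0, 0], "dp": [0.01, -0.2, -0.01], "gripper": 0.5},
  {"twist": [0, 0, 0], "dp": [0.01, -0.2, -0.01], "gripper": 0.5},
])

```text
time: 12.65
tcp_pos: [0.5342, 0.037, 0.0237]
orientation: [3.099, -0.502, -0.006]
wrist_force: [-4.9, -2.6, -1.4]
finger_gap: 0.056
```

```bash
python3 m.py
```

```text
12.65 [0.53417145 0.03695817 0.02371514] 0.05604005509306651 tool F [-3.8  4.   1.4] T [-0.74 -0.53 -0.07]
gauge [  1.0321694  -15.64114782]
dp cm [0.15 9.7  0.2 ] twist [ 0.15  0.21 -0.08] dp in target axes [0.14 9.7  0.17]
```

Call:
apply_moves([
  {"twist": [0.1, 0.1, 0], "dp": [0.01, -0.1, -0.01], "gripper": 0.5},
  {"twist": [0, 0, 0], "dp": [0.01, -0.1, -0.01], "gripper": 0.5},
  {"twist": [0, 0, 0], "dp": [0.01, -0.1, -0.01], "gripper": 0.5},
])

```text
time: 12.9
tcp_pos: [0.5353, 0.0402, 0.0237]
orientation: [3.1, -0.502, -0.006]
wrist_force: [-4.7, -2.1, -2.1]
finger_gap: 0.0558
```

Call:
apply_moves([
  {"twist": [0.05, 0.05, 0], "dp": [0.01, -0.1, -0.01], "gripper": 0.5},
  {"twist": [0, 0, 0], "dp": [0.01, -0.1, -0.01], "gripper": 0.5},
  {"twist": [0, 0, 0], "dp": [0.01, -0.1, -0.01], "gripper": 0.5},
])

```text
time: 13.15
tcp_pos: [0.5363, 0.0433, 0.0237]
orientation: [3.1, -0.502, -0.007]
wrist_force: [-4.5, -2.7, -2.0]
finger_gap: 0.056
```

```bash
python3 m.py; python3 - <<'E'
from station import *
from h import *
r=read_camera("side")
cv2.imwrite("pics/side9.png",cv2.resize(r["frame"][265:335,195:275,::-1],None,fx=9,fy=8.5,interpolation=cv2.INTER_CUBIC))
E
```

```text
13.15 [0.53628977 0.04327884 0.02372655] 0.05600635282618652 tool F [-3.4  4.   2. ] T [-0.77 -0.56 -0.03]
gauge [  7.6983305  -15.66304122]
dp cm [ 0.15 10.37  0.19] twist [ 0.12  0.23 -0.07] dp in target axes [ 0.13 10.37  0.17]
```

View pics/side9.png

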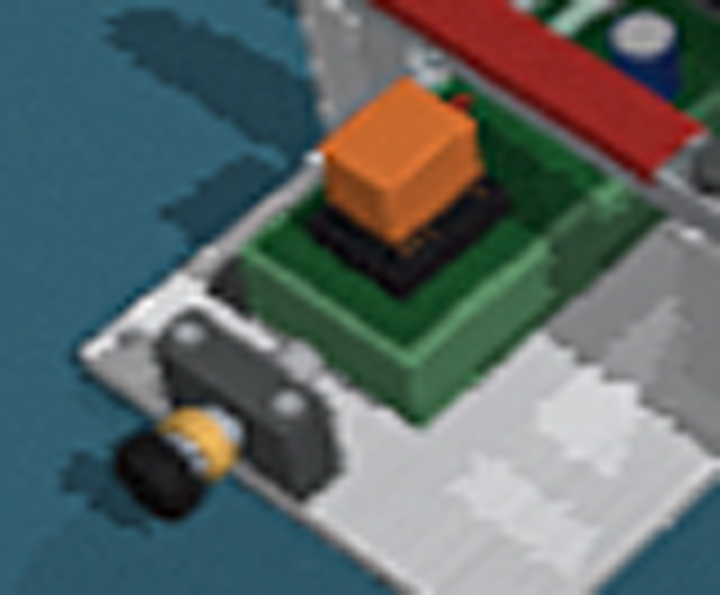

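The screw tip (310,360) is a few mm from the module's front. Creep.

Call:
apply_moves([
  {"twist": [0.05, 0.1, 0], "dp": [0.01, -0.08, -0.01], "gripper": 0.5},
  {"twist": [0, 0, 0], "dp": [0.01, -0.08, -0.01], "gripper": 0.5},
])

```text
time: 13.37
tcp_pos: [0.5368, 0.045, 0.0237]
orientation: [3.1, -0.502, -0.005]
wrist_force: [-5.0, -3.2, -1.9]
finger_gap: 0.0558
```

Call:
apply_moves([
  {"twist": [0, 0, 0], "dp": [0.01, -0.08, -0.01], "gripper": 0.5},
  {"twist": [0, 0, 0], "dp": [0.01, -0.08, -0.01], "gripper": 0.5},
])

```text
time: 13.53
tcp_pos: [0.5374, 0.0466, 0.0237]
orientation: [3.099, -0.502, -0.007]
wrist_force: [-4.1, -3.0, -2.1]
finger_gap: 0.056
```

Call:
apply_moves([
  {"twist": [0, 0.05, 0], "dp": [0.01, -0.08, -0.01], "gripper": 0.5},
  {"twist": [0, 0, 0], "dp": [0.01, -0.08, -0.01], "gripper": 0.5},
])

```text
time: 13.7
tcp_pos: [0.5379, 0.0482, 0.0238]
orientation: [3.099, -0.502, -0.007]
wrist_force: [-4.8, -2.5, -1.8]
finger_gap: 0.0561
```

```bash
python3 m.py
```

```text
13.7 [0.53790875 0.04815047 0.02378943] 0.0560884731713573 tool F [-3.7  3.9  1.8] T [-0.78 -0.54 -0.06]
gauge [ 12.83192254 -15.66690076]
dp cm [ 0.15 10.88  0.21] twist [ 0.18  0.23 -0.07] dp in target axes [ 0.13 10.88  0.18]
```

Call:
apply_moves([
  {"twist": [0.1, 0.1, 0], "dp": [0.01, -0.08, -0.01], "gripper": 0.5},
  {"twist": [0, 0, 0], "dp": [0.01, -0.08, -0.01], "gripper": 0.5},
])

```text
time: 13.87
tcp_pos: [0.5384, 0.0495, 0.0238]
orientation: [3.099, -0.502, -0.006]
wrist_force: [-7.5, -11.0, -0.5]
finger_gap: 0.0558
```

Call:
apply_moves([
  {"twist": [0, 0, 0], "dp": [0.01, -0.08, -0.01], "gripper": 0.5},
  {"twist": [0, 0, 0], "dp": [0.01, -0.08, -0.01], "gripper": 0.5},
])

```text
time: 14.03
tcp_pos: [0.5384, 0.0495, 0.0237]
orientation: [3.095, -0.501, -0.009]
wrist_force: [-8.6, -8.7, -0.0]
finger_gap: 0.0561
```

```bash
python3 m.py; python3 - <<'E'
from station import *
from h import *
r=read_camera("side")
cv2.imwrite("pics/side10.png",cv2.resize(r["frame"][265:335,195:275,::-1],None,fx=9,fy=8.5,interpolation=cv2.INTER_CUBIC))
E
```

```text
14.0333 [0.53836871 0.04954985 0.02373427] 0.056075791028078664 tool F [-5.4 11.   0.1] T [-2.09 -0.61 -0.13]
gauge [ 14.30495321 -15.66317863]
dp cm [ 0.15 11.03  0.25] twist [ 0.4   0.26 -0.06] dp in target axes [ 0.13 11.03  0.17]
```

View pics/side10.png

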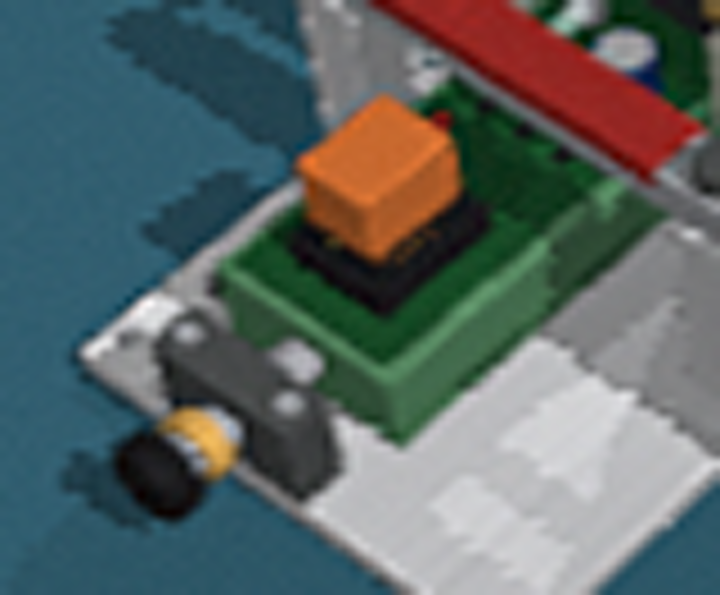

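It stalls at x=14.3 with about 11 N total, of which roughly 7 N is on the stop: seated against the screw. Relax, then release.

Call:
apply_moves([
  {"twist": [0.2, 0.15, 0], "dp": [0.02, -0.03, 0.0], "gripper": 0.5},
  {"twist": [0.0, 0.0, 0], "dp": [0.01, -0.03, 0.0], "gripper": 0.5},
])

```text
time: 14.25
tcp_pos: [0.5384, 0.0495, 0.0237]
orientation: [3.096, -0.502, -0.006]
wrist_force: [-5.3, -4.5, -0.4]
finger_gap: 0.0557
```

```bash
python3 m.py
```

```text
14.25 [0.53836707 0.04949598 0.02368209] 0.05568859804484027 tool F [-3.6  5.9  0.5] T [-1.13 -0.58 -0.15]
gauge [ 14.25330939 -15.67857306]
dp cm [ 0.14 11.02  0.23] twist [ 0.32  0.19 -0.06] dp in target axes [ 0.13 11.03  0.17]
```

Call:
apply_moves([
  {"twist": [0, 0, 0], "dp": [0.01, -0.02, 0.0], "gripper": 0.38},
  {"twist": [0, 0, 0], "dp": [0, 0, 0.0], "gripper": 0.3},
  {"twist": [0, 0, 0], "dp": [0, 0, 0.0], "gripper": 0.15},
  {"twist": [0, 0, 0], "dp": [0, 0, 0.0], "gripper": 0.15},
  {"twist": [0, 0, 0], "dp": [0, 0, 0.0], "gripper": 0.15},
])

```text
time: 14.67
tcp_pos: [0.541, 0.0507, 0.0254]
orientation: [3.099, -0.502, 0.002]
wrist_force: [-0.1, 0.6, -0.7]
finger_gap: 0.0776
```

```bash
python3 m.py; python3 - <<'E'
from station import *
from h import *
r=read_camera("side")
cv2.imwrite("pics/side11.png",cv2.resize(r["frame"][200:340,190:360,::-1],None,fx=4.5,fy=4.2,interpolation=cv2.INTER_CUBIC))
E
```

```text
14.6667 [0.54095679 0.0506628  0.025436  ] 0.0775791956535266 tool F [-0.3 -0.6  0.7] T [-0.    0.05  0.02]
gauge [ 16.17573171 -17.76960261]
dp cm [-0.06 11.22  0.37] twist [ 0.14 -0.08 -0.07] dp in target axes [-0.08 11.22  0.34]
```

View pics/side11.png

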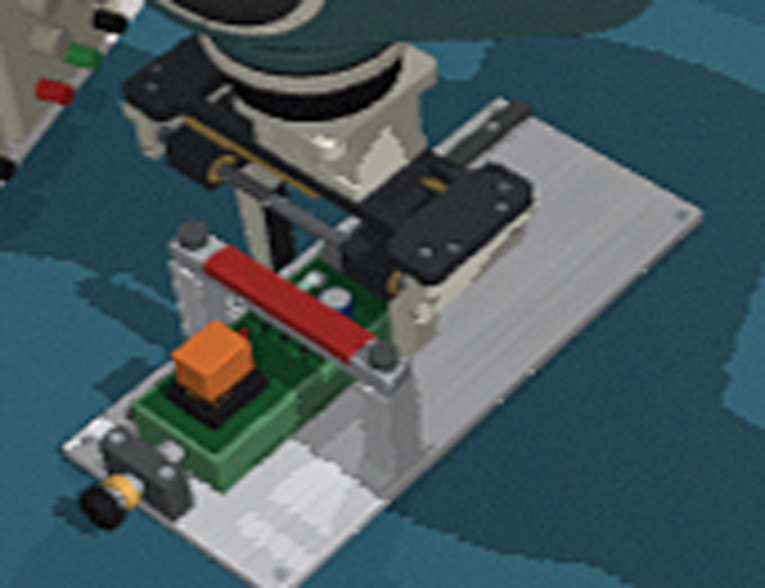

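Released. Lift straight up and back away from the bar.

Call:
apply_moves([
  {"twist": [0, 0, 0], "dp": [-0.1, 0, -0.7], "gripper": 0.15},
  {"twist": [0, 0, 0], "dp": [-0.1, 0, -1.5], "gripper": 0.1},
  {"twist": [0, 0, 0], "dp": [0, 0, -2.5], "gripper": 0.1},
  {"twist": [0, 0, 0], "dp": [0, 0, -3], "gripper": 0.1},
  {"twist": [0, 0, 0], "dp": [0, 0.5, -3], "gripper": 0.1},
])

```text
time: 15.13
tcp_pos: [0.5342, 0.0473, 0.1312]
orientation: [3.097, -0.501, -0.014]
wrist_force: [0.1, -0.4, 0.2]
finger_gap: 0.0832
```

Call:
apply_moves([
  {"twist": [0, 0, 0], "dp": [0, 2, -3], "gripper": 0.1},
  {"twist": [0, 0, 0], "dp": [0, 4, 0], "gripper": 0.1},
  {"twist": [0, 0, 0], "dp": [0, 4, 0], "gripper": 0.1},
  {"twist": [0, 0, 0], "dp": [0, 4, 0], "gripper": 0.1},
  {"twist": [0, 0, 0], "dp": [0, 4, 0], "gripper": 0.1},
])

```text
time: 15.55
tcp_pos: [0.479, -0.1238, 0.1753]
orientation: [3.101, -0.486, 0.007]
wrist_force: [0.1, 0.2, 0.5]
finger_gap: 0.0838
```

Call:
apply_moves([
  {"twist": [0, 0, 0], "dp": [0, 4, 0], "gripper": 0.1},
  {"twist": [0, 0, 0], "dp": [0, 4, 0], "gripper": 0.1},
  {"twist": [0, 0, 0], "dp": [0, 2, 0], "gripper": 0.1},
  {"twist": [0, 0, 0], "dp": [0, 0, 0], "gripper": 0.1},
])

```text
time: 15.88
tcp_pos: [0.4436, -0.2281, 0.1792]
orientation: [3.098, -0.492, 0.014]
wrist_force: [0.7, 0.7, 0.3]
finger_gap: 0.084
```

```bash
python3 m.py; python3 - <<'E'
from station import *
from h import *
for n in("top","side"):
    r=read_camera(n);np.savez(n+"9.npz",**r);P=cloud(r);m=masks(r)
    w=np.apply_along_axis(w2g,2,P[...,:2])
    inb=(w[...,0]>-60)&(w[...,0]<150)&(abs(w[...,1])<55)
    for k,(a,b) in dict(orange=(.066,.1),green=(.03,.045)).items():
        q=m[k]&inb&(P[...,2]>a)&(P[...,2]<b);g=w[q].astype(np.float32)
        print(n,k,len(g),cv2.minAreaRect(g),'z',np.median(P[q][:,2]))
    a=m['alu']&inb&(P[...,2]<.015);print('plate z',np.median(P[a][:,2]))
    bx=dict(top=(215,140),side=(190,200))[n]
    cv2.imwrite(f"pics/{n}12.png",cv2.resize(r["frame"][bx[1]:bx[1]+140,bx[0]:bx[0]+170,::-1],None,fx=4.5,fy=4.2,interpolation=cv2.INTER_CUBIC))
E
```

```text
15.8833 [ 0.44361206 -0.22811567  0.17922931] 0.08397978790955268 tool F [ 0.5 -0.9 -0.3] T [-0.01  0.11 -0.04]
gauge [-279.0725077  -13.0884914]
dp cm [  0.33 -18.36  15.66] twist [ 0.21 -0.55  0.28] dp in target axes [  0.39 -18.31  15.72]
top orange 146 ((98.56033325195312, -16.618587493896484), (27.820959091186523, 22.10216522216797), 0.10386080294847488) z 0.07599168577556725
top green 766 ((59.238162994384766, -16.6464786529541), (139.3045654296875, 56.16302490234375), 0.05466912314295769) z 0.03965202393204298
plate z 0.010506683655921778
side orange 152 ((103.58809661865234, -12.176342964172363), (26.8712158203125, 23.264963150024414), 3.8722381591796875) z 0.07385035491502889
side green 472 ((63.85697937011719, -14.034421920776367), (52.10717010498047, 136.87474060058594), 89.01038360595703) z 0.037875397144613576
plate z 0.00851932003318795
```

View pics/side12.png

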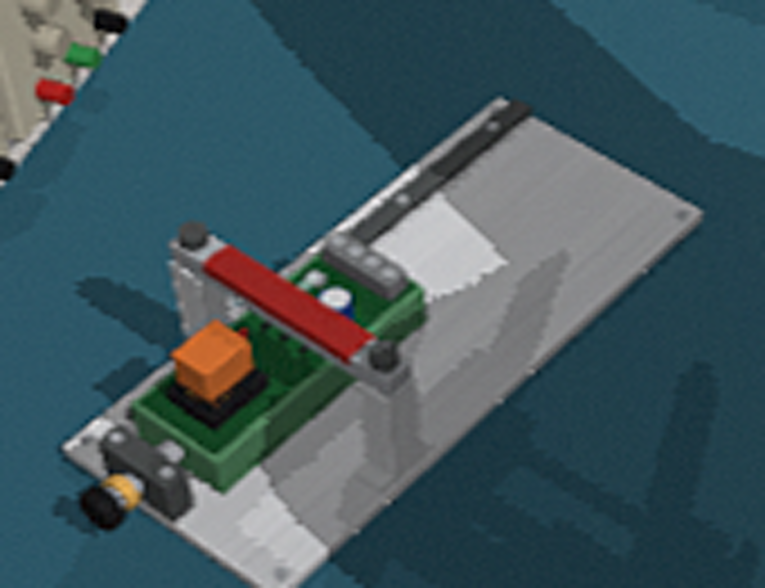

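View pics/top12.png

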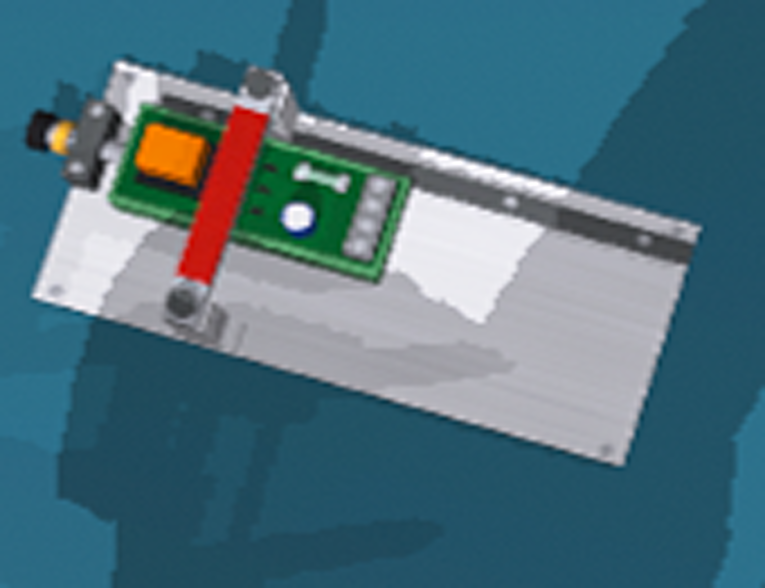

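```bash
python3 -c "
from station import *
print(sign_off())"
```

```text
the job is handed in; nothing more can be done
None
```

The job is done and handed in at about 16 s of the 67 s allowed. sign_off reported no verdict.

- **Relay:** I pressed it straight down with shut fingers. It slid at about 8 N and stopped dead, and I held it at about 17–18 N. Its top now sits 65.3–65.5 mm above the plate, against 66 mm nominal, in both cameras.
- **Slide:** I gripped the module near its rear with 10 N and laid it against the rail. I then slid it under the bar to the stop screw. The wrist readings sideways were mostly 3–6 N, with a peak of 9.4 N at first rail contact. At the stop the reading was 11 N, of which about 7 N was on the screw. Nothing suggested contact with the bar.
- **Final check:** I eased the pressure, released the module and moved the arm clear. In the top view the module is square to the lane within 0.1°, at y −16.6 mm (nominal −17), with its front at x 129 mm, touching the screw as far as the pictures show.

**What disagreed:**
- The two cameras differ by about 3–5 mm in absolute position, so I found the rail and the stop by touch.
- Tool heights came out about 2 mm above nominal, most likely because the gauge stands on the mat.
- While pressing, the relay took a sideways force of up to about 7.7 N.
- When I released the module the gripper drifted about 2 mm, but the later pictures show the module still in place.

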